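Zero the moisture meter and hold it on the stained spot of the shelf board

ROBOT

A 6-joint arm with a two-finger parallel gripper is mounted at the origin on the work surface. World frame = base frame: x ahead of the robot, y to its left, z up, the work surface at z = 0. Lengths are in mm, angles in rad, forces in N, time in s.
With the tool pointing down it reaches from about 275 to 825 mm from the base axis. Payload 4.9 kg.
Tool frame: the origin (TCP) lies midway between the tips of the shut fingers; the grasp point (between the pads) lies 19 mm behind it; z points along the fingers, y is the direction in which the jaws open and shut (so a half turn about z gives the same grasp; the last joint's range is limited). The gripper opens to 85 mm and grips with 20 to 120 N. Pads are 22 mm wide; open, the fingers measure 114 mm over their backs; the gripper's body (76 mm by 85 mm) begins 54 mm behind the grasp point. The pads swing forward as they close: fully open they stand 13 mm farther back than shut.
Start: joints at [-1.248, 0.326, -0.193, 1.052, 0, 1.437], TCP at [242.607, -493.62, 231.281] pointing down, gripper open.
Joint ranges: [-2.65, 2.65], [-0.97, 1.79], [-1.3, 1.35], [-1.93, 2.1], [-1.47, 1.37], [-3.14, 3.14]. Speed limits (rad/s): [2.57, 2.57, 3.14, 3.14, 3.14, 3.14].

INTERFACE

Orientations are given as a rotation vector (axis times angle).
In Python, from workcell import bot, viewer, readout gives the robot as it stands. Calls block until the motion is done:
- bot.goto(position, orientation): joint-space move of the TCP to a pose.
- bot.move_l(position, attitude=None, vel=150, force_limit=None): straight line of the TCP; attitude=None keeps the orientation; vel is the mean speed in mm/s. With force_limit (N) it stops when the force on the tool has changed by that much, and returns True; else False.
- bot.set_joints(angles): joint-space move.
- bot.let_go() and bot.gripper_close(newtons=None): open the fingers fully, or close them until they stop; newtons is the grip in N (None keeps the last).
- bot.dwell(seconds).
- bot.inverse_kinematics(position, orientation): joint angles nearest the present ones, or None.
- viewer.capture(name): name is "scene" or "top"; returns a dict with "pixels" (480x640x3 uint8, red, green, blue), "mtx" (3x3 intrinsics, pixels), "extrinsics" (4x4, takes a point from camera to world coordinates). Camera axes: x right, y up, looking along -z (the intrinsics and any distortion apply to the point x, -y, -z); pixel columns grow to the right and rows downward; lengths in mm; the calibration is good to about 2 mm. A picture is of the moment at which its call begins. There is no depth.
A pose or a line that the arm cannot do raises bot.MotionError and nothing moves.
- bot.hand_in(): hands the job in, once; it reports no verdict.
Readings, each from a call of its own:
- readout.read_t(): time.
- readout.read_q(): joint angles.
- readout.read_dq(): joint speeds.
- readout.read_effort(): joint torques, N m.
- readout.read_tool_pos(): TCP position.
- readout.read_ee_rot(): TCP orientation.
- readout.read_contact_force(): force on the tool from outside, world axes, zero at the start.
- readout.read_torque(): the same for the moment, N m.
- readout.read_opening(): opening from 0.0 (shut) to 1.0 (fully open).
Only numpy, scipy, OpenCV 4.12 (cv2) and the standard library are available. Lean on these libraries where they do the work, as an engineer would, in place of code of your own. Each camera call takes 0.05 s, during which the arm holds its last target. There are 200 camera calls.

TASK

The shelf board got wet under the litter pail: lift the green moisture meter out of its stand and zero it by pressing it, upright and centred, on the white disc of the reference block until its sprung foot is fully in, for a good second. Then hold the foot on the wood in the middle of the blue tape window (not the yellow one), meter upright and its long side along the grain, pressing only lightly so that the foot goes about half in and never fully in on the board, which would spoil the zero. Finish while still holding the meter there in the gripper, and leave everything else as it is.

Things in the scene. Friction and masses are not known exactly. Their poses are not given: they have to be found in the camera images.
- meter: pinless moisture meter, green, 140 mm tall without its foot, standing upright and loose in its stand (150 to 210 g). Origin: centre of the shell's underside; z runs up to the display on its top end; x along its long side, y across. The lower 40 mm is a head 63 mm (x) by 35 mm (y); above that, from 36 to 140 mm over the origin, a handle 48 mm (x) by 30 mm (y) with dark grip faces on its two broad sides (+y and -y). Grip the handle across y
- meter_grip (a point): point in the middle of the meter's handle, on its axis, 103 mm above meter's origin (37 mm below its top end); a good place to grip; axes as meter
- foot_face (a point): centre of the flat underside of the meter's white sprung foot, which is 44 mm (x) by 24 mm (y); axes as the meter's, z pointing up into the meter. With the foot out it lies 16 mm below meter's origin
- foot (a joint): how far the sprung foot is pushed up into the meter, in m: 0 = fully out, 0.010 = fully in (stop). The spring takes about 2.4 N to start and 0.6 N per mm more: about 5.4 N half in, 8.4 N fully in
- stand: black desk stand fixed to the table: base plate 106 mm (x) by 80 mm (y) with a pocket that the meter's head hangs in with 2 mm play all round, foot free. Origin: centre of its underside, z up; the meter's x and the stand's x agree. The pocket's end walls reach 54 mm high, its side walls 42 mm; the meter's underside rests 28 mm above the table: lift the meter straight up by at least 45 mm to clear it
- ref_mid (a point): centre of the top face of the reference block: a black block, 84 mm by 84 mm and 30 mm high, fixed to the table, with a round white disc of 62 mm diameter flush in its top; this point is the disc's centre, 30 mm above the table; z up
- board: oak shelf board, 280 mm (x) by 180 mm (y), 20 mm thick, lying flat, too heavy and snug to shift (fixed). Origin: centre of its underside; the grain and the long edges run along its x; z up
- blue_spot: window of blue masking tape on the board, with a dark round stain in it: 74 by 56 mm outside, tape 9 mm wide, long side along the grain. Origin: middle of the window, on the board's top face (20 mm above the table); x along the grain, z up. It may be at either end of the board. Flat: nothing to bump into
- yellow_spot: the same kind of window in yellow tape around sound wood, at the other end of the board (not to be measured now); same axes
- drawer_front (a point): middle of the pull lip on the half-open upper drawer of the orange plastic drawer unit (290 mm wide, 340 mm deep, 235 mm high) that stands at the right-hand side of the table with its front towards the table's middle; own -x points out of the drawer; about 209 mm above the table, the lip's outer edge 22 mm further out. Leave the drawer as it is
- pail: closed dark grey pail, 234 mm across its lid, 213 mm high, at the left-hand side; origin: centre of its underside. Leave alone
- scoop: white slotted litter scoop, 263 mm long, 108 mm wide, 41 mm high, at the back of the table; origin: on the table where blade and handle meet; x towards the blade's edge. Leave alone
- brush: teal hard silicone brush, 110 by 62 by 46 mm, nubs down, at the back right; origin: centre of its underside. Leave alone
- tray: aluminium tray, 160 by 220 by 22 mm, on top of the drawer unit, a red pencil in it; origin: centre of its underside. Leave alone
- tape_roll: roll of blue tape, 88 mm across, 25 mm high, lying at the back left; origin: centre of its underside. Leave alone

How it is judged (in metres and radians):
On the way:
1. the meter, held in the fingers and upright, is pressed on the disc of the reference block with its foot fully in, for a good half second (value of joint foot above 0.009 m and horizontal distance between foot_face and ref_mid below 0.012 m and height (world z) of foot_face below 0.035 m and angle between meter's own z axis and vertical below 0.15 rad and contact force between meter and the fingers above 2 N), for 0.5 s.
At the end, for the whole second after the job is handed in: The meter is in the fingers and still, its foot's centre within 8 mm of the middle of the blue window and resting on the board with 2 to 9 N, the foot pushed in 1.5 to 8.5 mm of its 10 mm, the meter within 0.1 rad of upright and its long side within 0.15 rad of the grain (either way round) (horizontal distance between foot_face and blue_spot below 0.008 m and z of foot_face in the frame of blue_spot below 0.004 m and contact force between meter and board between 2 and 9 N and value of joint foot between 0.0015 and 0.0085 m and angle between meter's own z axis and vertical below 0.1 rad and angle between the x axis of meter and the x axis of board, either way round below 0.15 rad and contact force between meter and the fingers above 2 N and linear speed of meter below 0.01 m/s); the arm keeps its last pose, push and grip.
It fails at once if the foot is pushed fully in on the board (spoils the zero) (contact force between meter and board above 1 N and value of joint foot above 0.0094 m).
It fails at once if something else is disturbed (distance of any of pail, scoop, brush, tray, tape_roll, drawer_front from where it was at the start of the episode above 0.02 m).
It also fails if it takes over 48 s, if anything falls off the work surface, if the arm or the gripper's body presses on something with over 40 N, if the wrist force passes 120 N, or if a joint passes its speed limit or range.

## Working session

There is one attempt and no reset: what is moved stays moved. The work goes in short steps, each a Python script; the robot and the scene stay as the last script left them, time stands still between calls to the robot, and variables do not carry over. Pictures are saved under pics/ and viewed, about 8 in all and at most 12, crops included, and the job is handed in when it is done.

```bash
mkdir -p pics
python3 - <<'E'
from workcell import bot, viewer, readout
import cv2,numpy as np
for n in("scene","top"):
    c=viewer.capture(n); cv2.imwrite(f"pics/{n}0.png",c["pixels"][...,::-1]); print(n,c["mtx"],c["extrinsics"],[k for k in c])
print(readout.read_t(),readout.read_ee_rot(),readout.read_contact_force())
E
```

```text
scene [[587.27935479   0.         329.50797857]
 [  0.         587.27935479 234.23670717]
 [  0.           0.           1.        ]] [[-5.34893306e-01 -6.78380171e-01  5.03675982e-01  1.63995806e+03]
 [ 8.44798728e-01 -4.19317198e-01  3.32397648e-01  6.75455430e+02]
 [-1.42919717e-02  6.03302106e-01  7.97384668e-01  1.78825707e+03]
 [ 0.00000000e+00  0.00000000e+00  0.00000000e+00  1.00000000e+00]] ['pixels', 'mtx', 'extrinsics']
top [[485.61708436   0.         320.54633927]
 [  0.         485.61708436 237.55832161]
 [  0.           0.           1.        ]] [[ 9.32766274e-03  9.98511647e-01 -5.37353240e-02  5.14050170e+02]
 [-9.99906286e-01  9.85222638e-03  9.50537078e-03 -1.51243198e+01]
 [ 1.00206360e-02  5.36416253e-02  9.98509971e-01  1.44716772e+03]
 [ 0.00000000e+00  0.00000000e+00  0.00000000e+00  1.00000000e+00]] ['pixels', 'mtx', 'extrinsics']
0.1 [-3.05849172e+00 -7.11013490e-01  2.25313682e-04] [ 0.08846295  0.05067185 -0.11731641]
```

View pics/scene0.png

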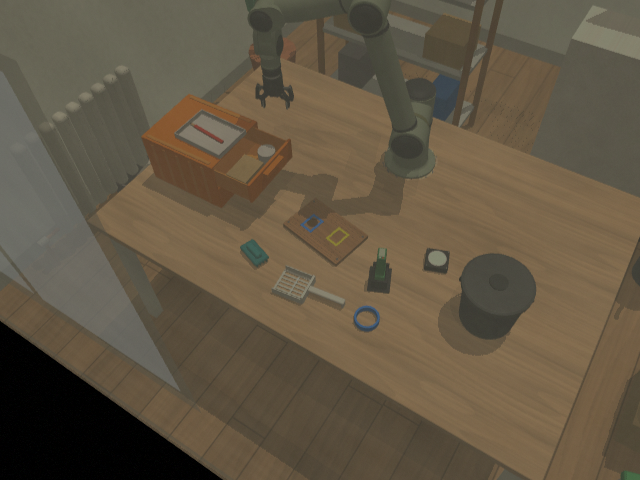

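View pics/top0.png

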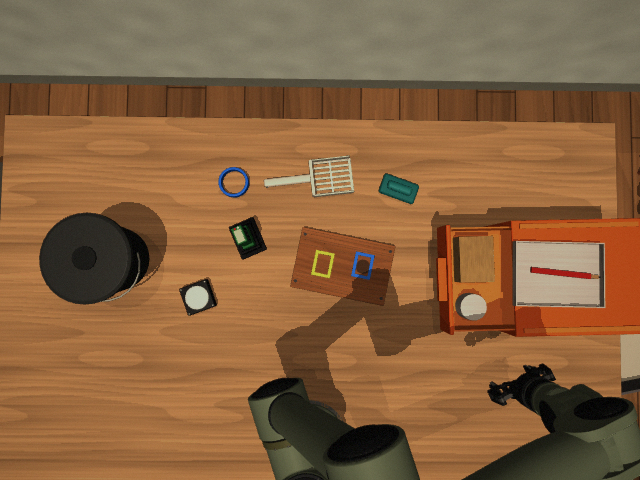

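The top view shows the meter in its stand at about (245,238), the white disc at (197,297), the blue window at (363,265), the yellow one at (322,264), and the half-open drawer's lip at column ~440. Next I'll measure these.

```bash
cat > h.py <<'E'
import cv2,numpy as np
def ray(c,uv,z):
    K=c["mtx"];E=c["extrinsics"]
    p=np.array([(uv[0]-K[0,2])/K[0,0],-(uv[1]-K[1,2])/K[1,1],-1]); d=E[:3,:3]@p;o=E[:3,3]
    return (o+d*(z-o[2])/d[2])[:2]
def blobs(c,lo,hi,roi,z,amin=15):
    x0,y0,x1,y1=roi
    hsv=cv2.cvtColor(c["pixels"],cv2.COLOR_RGB2HSV); m=np.zeros(hsv.shape[:2],np.uint8)
    m[y0:y1,x0:x1]=cv2.inRange(hsv,lo,hi)[y0:y1,x0:x1]
    out=[]
    for k in cv2.findContours(m,cv2.RETR_EXTERNAL,cv2.CHAIN_APPROX_NONE)[0]:
        if cv2.contourArea(k)<amin: continue
        W=np.array([ray(c,p[0],z) for p in k],np.float32)
        r=cv2.minAreaRect(W); b=cv2.boxPoints(r); e=[b[1]-b[0],b[2]-b[1]]; l=max(e,key=np.linalg.norm)
        out.append((np.round(cv2.minAreaRect(k)[0],1),np.round(r[0],1),np.round(sorted(r[1]),1),round(float(np.degrees(np.arctan2(l[1],l[0]))%180),1)))
    return out
E
python3 - <<'E'
from workcell import viewer
from h import *
T=viewer.capture("top");S=viewer.capture("scene")
for n,c,q in(("top",T,dict(disc=(170,270,225,325),blue=(345,245,385,285),yel=(305,245,340,285),met=(222,212,270,264),)),
             ("scene",S,dict(disc=(418,240,455,277),blue=(298,208,328,236),yel=(325,225,352,250),met=(365,242,395,295)))):
    print(n)
    print("disc",blobs(c,(0,0,140),(179,90,255),q["disc"],30))
    print("blue",blobs(c,(100,90,40),(130,255,255),q["blue"],20))
    print("yel",blobs(c,(20,120,90),(35,255,255),q["yel"],20))
    print("meter z168",blobs(c,(40,40,30),(90,255,255),q["met"],168))
t=T["pixels"][205:325,170:400,::-1];s=S["pixels"][190:300,280:460,::-1]
a=cv2.resize(t,None,fx=3.2,fy=3.2,interpolation=cv2.INTER_CUBIC)
cv2.imwrite("pics/ct.png",a)
cv2.imwrite("pics/cs.png",cv2.resize(s,None,fx=4.4,fy=4.4,interpolation=cv2.INTER_CUBIC))
E
```

```text
top
disc [(array([196., 297.]), array([414.4, 330.4]), array([63.4, 63.8]), 90.5)]
blue [(array([362.4, 265.1]), array([ 511.1, -152.3]), array([55.3, 73.7]), 168.9)]
yel [(array([322.5, 263.7]), array([514.1, -35.1]), array([56.5, 74.7]), 169.2)]
meter z168 [(array([242.6, 236.5]), array([583.6, 178.1]), array([43.7, 65. ]), 24.1)]
scene
disc []
blue [(array([311.7, 222.7]), array([ 512.1, -149.6]), array([52.4, 69.5]), 169.0)]
yel [(array([337.4, 235.9]), array([515.6, -32.1]), array([58.1, 76.3]), 168.3)]
meter z168 [(array([380.6, 264.1]), array([631.1, 210.8]), array([ 33.1, 127.2]), 23.8)]
```

View pics/ct.png

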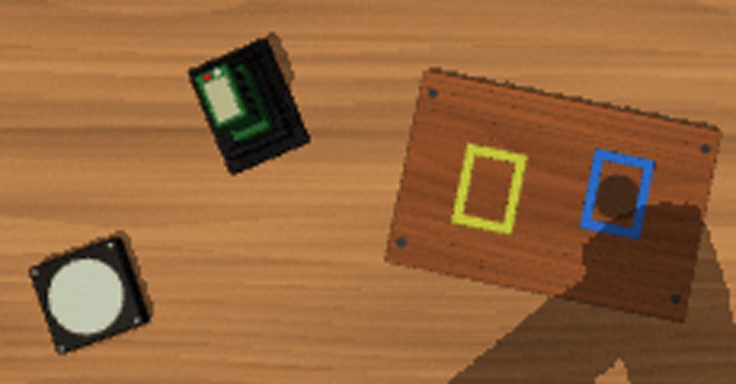

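View pics/cs.png

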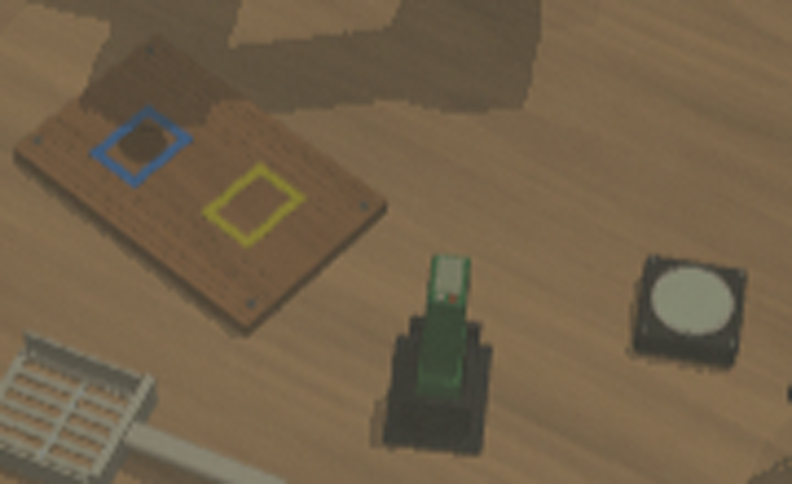

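The crops show clear outlines. The board's long edge runs at about 79° in world, but the tape windows' long sides run across it at 169°, which contradicts the description. The judged axis is the board's x (280 mm side), and the wood streaks follow it too, so I'll use 79°. Next I'll refine the meter, stand and board positions and check the IK.

```bash
cat >> h.py <<'E'
from scipy.spatial.transform import Rotation as R
def rot(deg): # tool down, tool y at world angle deg
    a=np.radians(deg); y=np.array([np.cos(a),np.sin(a),0]); z=np.array([0,0,-1.])
    return R.from_matrix(np.c_[np.cross(y,z),y,z]).as_rotvec()
E
python3 - <<'E'
from workcell import viewer,bot
from h import *
T=viewer.capture("top");S=viewer.capture("scene")
print("disp",blobs(T,(0,0,120),(179,110,255),(225,215,255,250),168),blobs(S,(0,0,90),(179,70,255),(374,244,392,262),168))
print("disc S",blobs(S,(0,0,100),(179,85,255),(418,240,455,277),30,60))
print("stand+meter top(z8)",blobs(T,(0,0,0),(179,255,45),(222,208,272,266),8))
print("topface corners T",[np.round(ray(T,(170+u/3.2,205+v/3.2),168),1) for u,v in((221,97),)], "S",np.round(ray(S,(280+451/4.4,190+277/4.4),168),1))
print("board T",blobs(T,(0,60,20),(18,255,150),(285,220,400,312),20,500))
for p,a in(((575,182,112),(114,-66)),((414,331,115),(114,-66,0,90)),((511,-151,115),(169,-11))):
    for d in a: print(p,d,bot.inverse_kinematics(p,rot(d)))
E
```

```text
disp [(array([238.4, 234.2]), array([589.8, 189.3]), array([21. , 42.7]), 22.7)] [(array([381.5, 253. ]), array([589.9, 192.8]), array([23.7, 41.3]), 34.1)]
disc S [(array([437., 258.]), array([415.2, 332.4]), array([61.9, 66.1]), 121.8)]
stand+meter top(z8) [(array([247.4, 237.9]), array([588.5, 187.9]), array([ 78.9, 105.1]), 23.8)]
topface corners T [array([586.7, 187.4])] S [589.4 194.5]
board T [(array([348.9, 275. ]), array([ 482.5, -112.6]), array([234.3, 328.6]), 79.4)]
(575, 182, 112) 114 [ 0.18420677  0.52181054 -0.21194401  0.83704178  0.         -0.23467225]
(575, 182, 112) -66 [ 0.18420677  0.52181054 -0.21194401  0.83704178  0.          2.9069204 ]
(414, 331, 115) 114 [ 0.53514236  0.39879796 -0.41001041  0.76198796  0.          0.11626334]
(414, 331, 115) -66 [ 0.53514236  0.39879796 -0.41001041  0.76198796  0.         -3.02532932]
(414, 331, 115) 0 [ 0.53514236  0.39879796 -0.41001041  0.76198796  0.          2.10593869]
(414, 331, 115) 90 [ 0.53514236  0.39879796 -0.41001041  0.76198796  0.          0.53514236]
(511, -151, 115) 169 [-0.4258923   0.4033352  -0.40267741  0.76478371  0.         -1.80470241]
(511, -151, 115) -11 [-0.4258923   0.4033352  -0.40267741  0.76478371  0.          1.33689024]
```

Stand and meter agree at (588.5,188), yaw 23.8°, with a measured plate of 79×105 mm. The disc is at (415,331) and blue at (511.5,-151). Now the grasp.

Run:
```python
from workcell import viewer,bot,readout as r
from h import *
P=np.array([588.7,188.3]);o=rot(113.8)
bot.move_l([242.6,-493.6,400],vel=250)
bot.goto([*P,330],o)
bot.move_l([*P,200],o,vel=200)
print("hit",bot.move_l([*P,112],o,vel=100,force_limit=15))
f0=r.read_contact_force()
bot.gripper_close(60); bot.dwell(.3)
print(r.read_opening(),r.read_tool_pos(),r.read_contact_force()-f0,r.read_t())
bot.move_l([*P,180],o,vel=80); bot.dwell(.3)
print(r.read_opening(),r.read_tool_pos(),r.read_contact_force()-f0,r.read_t())
S=viewer.capture("scene")
cv2.imwrite("pics/lift.png",cv2.resize(S["pixels"][150:310,320:480,::-1],None,fx=3.6,fy=3.6,interpolation=cv2.INTER_CUBIC))
```

```text
hit False
0.34804756902113254 [588.85824381 188.39870621 112.30812556] [-0.5226623  -0.67904465  3.88838206] 6.5167
0.3428454455407187 [588.4853835  188.25246507 179.58069493] [-0.04393265 -0.20303037 -1.30727918] 7.8167
```

View pics/lift.png

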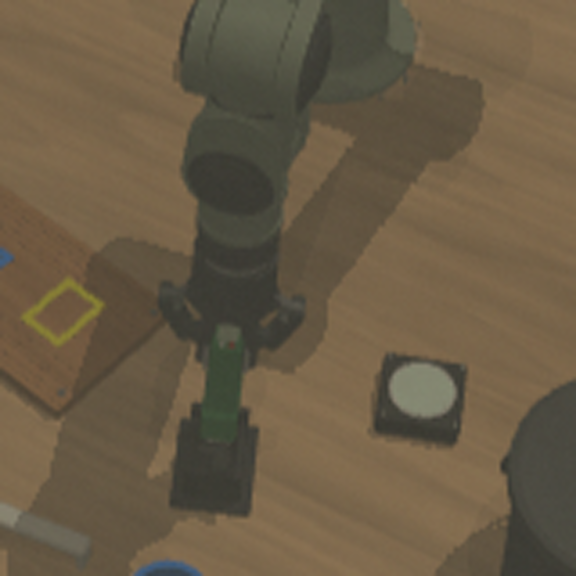

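The meter is in the fingers, hanging upright and clear of the stand. The block is at crop pixel (420,395). Next I'll press it on the disc, reading forces.

Run:
```python
from workcell import viewer,bot,readout as r
from h import *
D=np.array([415,331.2]);o=rot(113.8)
p=r.read_tool_pos(); bot.move_l([p[0],p[1],190],o,vel=100)
bot.move_l([*D,190],o,vel=150)
bot.move_l([*D,138],o,vel=80); bot.dwell(.3)
f0=r.read_contact_force()
print("hit",bot.move_l([*D,112],o,vel=15,force_limit=13)); print(r.read_tool_pos(),r.read_contact_force()-f0)
S=viewer.capture("scene");cv2.imwrite("pics/press.png",cv2.resize(S["pixels"][180:300,360:520,::-1],None,fx=4.5,fy=4.5,interpolation=cv2.INTER_CUBIC))
bot.dwell(1.3)
print(r.read_tool_pos(),r.read_contact_force()-f0,r.read_torque(),r.read_t(),r.read_opening())
```

```text
hit True
[415.11266767 331.16891324 120.32498666] [-0.11926696  0.04390658  7.47038085]
[415.12319019 331.18610922 120.35453515] [-2.00615645 -0.45347206  7.19052683] [-0.20776653  0.29664853 -0.0075479 ] 13.3833 0.34698548503983334
```

View pics/press.png

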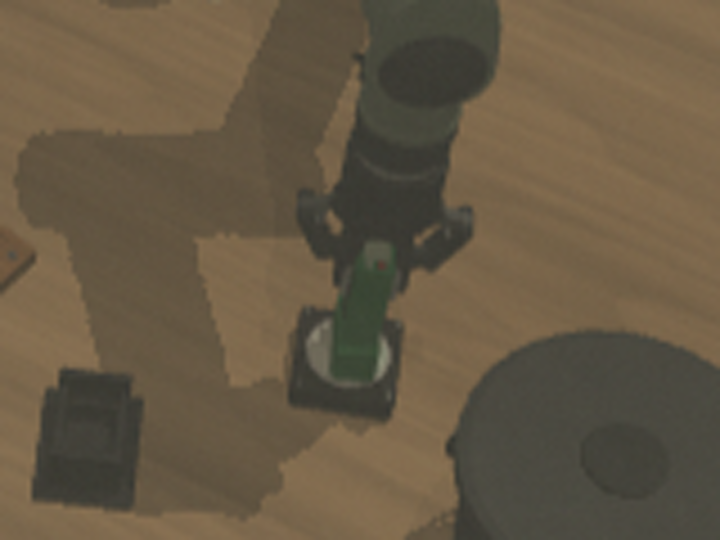

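The meter sits centred on the disc at crop pixel (360,355) and looks upright. The static force is only 7.2 N, so the foot may not be fully in yet. I'll press further in small steps until the stop shows up as a stiffness rise.

Run:
```python
from workcell import viewer,bot,readout as r
from h import *
D=np.array([415,331.2]);o=rot(113.8);F=[]
for z in np.arange(119.5,113,-.75):
    bot.move_l([*D,z],o,vel=15,force_limit=40); bot.dwell(.1)
    f=r.read_contact_force(); print(round(z,2),np.round(r.read_tool_pos(),2),np.round(f,2))
    F.append(f[2])
    if len(F)>1 and f[2]>15: break
bot.dwell(1.3); print(r.read_tool_pos(),r.read_contact_force(),r.read_t(),r.read_opening())
```

```text
119.5 [415.16 331.24 120.23] [-2.32 -2.61  8.07]
118.75 [415.31 331.29 120.18] [-3.68 -2.38 12.58]
118.0 [415.37 331.33 120.13] [-4.39 -2.3  18.83]
[415.38437162 331.33457852 120.13195151] [-4.81299634 -3.67980594 19.60625115] 15.7333 0.34734371551856263
```

The foot is fully in: position stopped at TCP z≈120.2 (predicted 120) while the force rose to 19 N, held for 1.3 s. Now over to the blue window, with a check from just above before touching.

```bash
cat >> h.py <<'E'
def proj(c,X):
    E=c["extrinsics"]; p=E[:3,:3].T@(np.array(X)-E[:3,3]); K=c["mtx"]
    return np.array([K[0,2]-K[0,0]*p[0]/p[2],K[1,2]+K[1,1]*p[1]/p[2]])
def overlay(c,B,z0,yaw,roi,f,name,foot):
    x0,y0,x1,y1=roi; im=cv2.resize(c["pixels"][y0:y1,x0:x1,::-1],None,fx=f,fy=f,interpolation=cv2.INTER_CUBIC)
    a=np.radians(yaw); ux=np.array([np.cos(a),np.sin(a)]);uy=np.array([-ux[1],ux[0]])
    for hx,hy,z,col in((31.5,17.5,z0,(0,0,255)),(31.5,17.5,z0+40,(0,255,255)),(24,15,z0+140,(255,0,255)),(22,12,z0-foot,(255,255,255))):
        q=[((proj(c,[*(np.array(B)+s*hx*ux+t*hy*uy),z])+.5-(x0,y0))*f).astype(int) for s,t in((1,1),(1,-1),(-1,-1),(-1,1))]
        cv2.polylines(im,[np.array(q)],True,col,1)
    cv2.imwrite(name,im)
E
python3 - <<'E'
from workcell import viewer,bot,readout as r
from h import *
B=[511.5,-151];o=rot(169)
bot.move_l([415,331.2,190],rot(113.8),vel=120)
bot.goto([*B,190],o)
bot.move_l([*B,126],o,vel=80); bot.dwell(.4)
p=r.read_tool_pos();print(p,r.read_ee_rot(),o,r.read_contact_force(),r.read_t())
S=viewer.capture("scene"); print(blobs(S,(40,70,20),(90,255,255),(280,150,370,260),42))
overlay(S,p[:2],p[2]-84,79,(260,150,380,240),6.5,"pics/over.png",16)
cv2.imwrite("pics/top2.png",viewer.capture("top")["pixels"][...,::-1])
E
```

```text
[ 511.58607725 -151.03742801  126.1905249 ] [-1.99820918e+00  2.42398474e+00 -4.42977272e-04] [ 1.99829866 -2.42413012 -0.        ] [ 0.2723594  -0.95468321 -1.49723927] 19.625
[]
```

View pics/over.png

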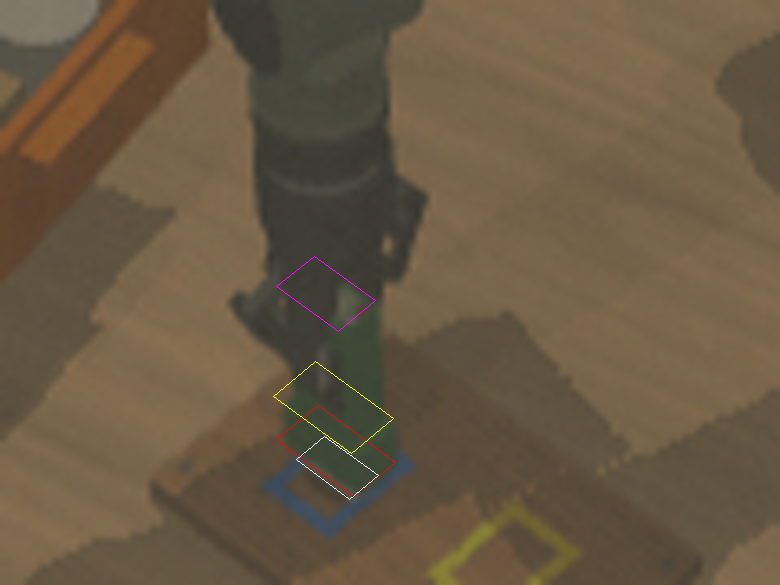

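The meter hangs upright over the blue window (crop centre ~(340,480)), long side along the board. Its shift against the overlay is about 1 px, which matches the ~2.5 mm scene-camera bias already seen. Next comes a light press in small steps.

Run:
```python
from workcell import viewer,bot,readout as r
from h import *
B=[511.4,-151.5];o=rot(169); f0=r.read_contact_force()
for z in (122,120,119,118,117,116,115.2,114.6):
    hit=bot.move_l([*B,z],o,vel=10,force_limit=6); bot.dwell(.15)
    f=r.read_contact_force()-f0; p=r.read_tool_pos(); print(z,hit,np.round(p,2),np.round(f,2))
    if f[2]>4.7 or p[2]<115: break
bot.dwell(1); print(r.read_tool_pos(),r.read_contact_force()-f0,r.read_opening(),r.read_t())
S=viewer.capture("scene");p=r.read_tool_pos()
overlay(S,p[:2],p[2]-84,79,(260,150,380,240),6.5,"pics/end.png",11)
```

```text
122 False [ 511.43 -151.52  122.06] [-0.13 -1.27  0.98]
120 False [ 511.6  -151.58  120.25] [ 0.25 -1.13  3.34]
119 False [ 511.61 -151.57  119.1 ] [-0.05 -1.3   4.77]
[ 511.55548734 -151.61385159  119.05875677] [ 1.32201706 -1.27236169  4.35903359] 0.34405318409219965 22.325
```

View pics/end.png

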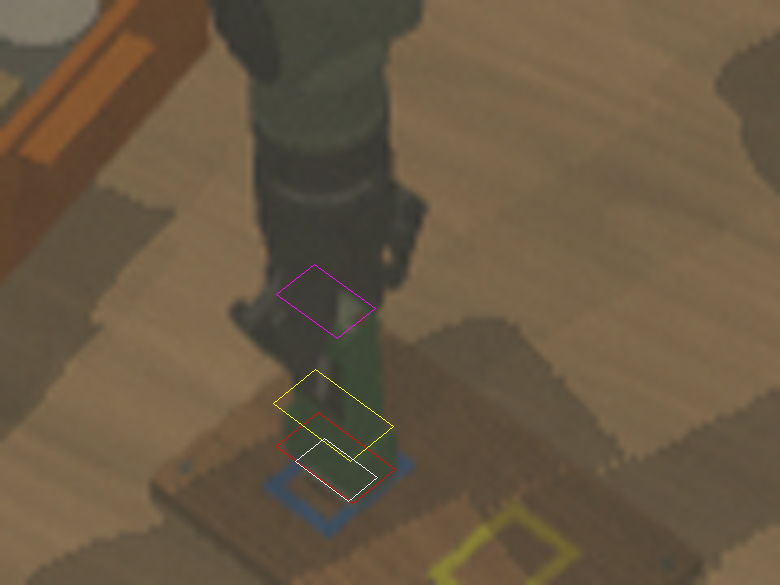

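The force is 4.4 N at z=119.05, so the foot is between 1 and 3.5 mm in. I'll go a little deeper to be mid-range by both measures.

Run:
```python
from workcell import viewer,bot,readout as r
from h import *
o=rot(169)
for z in (118,117,116.2):
    hit=bot.move_l([511.4,-151.5,z],o,vel=8,force_limit=5); bot.dwell(.5)
    F=[]
    for i in range(6): F.append(r.read_contact_force()); bot.dwell(.05)
    print(z,hit,np.round(r.read_tool_pos(),2),np.round(np.mean(F,0)-[.27,-.95,-1.5],2))
    if np.mean(F,0)[2]+1.5>6: break
print(np.linalg.norm(r.read_dq()),r.read_opening(),r.read_t())
```

```text
118 False [ 511.55 -151.55  118.06] [2.01 0.36 3.53]
117 False [ 511.34 -151.49  116.98] [ 2.52 -0.12  4.24]
116.2 False [ 511.38 -151.51  116.2 ] [2.18 0.02 4.71]
0.003000156922646173 0.3435262503494251 25.575
```

Force (4.7 N, so ~3.9 mm) and height (4.0 mm) agree, so I'm handing in.

```bash
python3 -c "
from workcell import bot,readout as r
bot.hand_in(); print(r.read_t(),r.read_tool_pos(),r.read_contact_force())"
```

```text
the job is handed in; nothing more can be done
the job is handed in; nothing more can be done
```

I zeroed the meter on the reference disc and handed the job in with it held lightly on the blue window. It was still in the gripper at about 25.6 s. The hand-in gave no verdict, and my attempt to read the sensors afterwards was refused.

- **Zeroing:** The foot was against its stop for 1.3 s. TCP height stayed at about 120.2 mm (120 expected) while the force rose to 19 N. My first press, at about 7 N, was probably just short of fully in, so I pressed harder.
- **On the board:** The last force was about 4.7 N. Force and height both put the foot about 4 mm in, so a little under half. It was never near fully in there.
- **Sideways force:** About 2 N of side force showed while pressing, which I left alone.
- **Position:** The two cameras disagreed by 2–3 mm, mostly in y. I aimed between them, so I expect the foot within about 3 mm of the window's middle. I couldn't see the foot itself to confirm that.
- **Mismatch with the description:** The tape windows' long sides run across the board's long edges, not along the grain as stated. I lined the meter up with the board's long edges (its x axis, about 79°), which the wood streaks also follow.
- **Everything else:** The forces and pictures showed no sign of touching anything else, but I took no final overall view to compare.

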